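# Feel out the empty cells of a flap-covered bottle rack and fill them

## Robot

A 6-joint arm with a two-finger parallel gripper is mounted at the origin on a cart in front of the work surface, level with it; the furniture and walls round the work are solid. World frame = base frame: x ahead of the robot, y to its left, z up, the work surface at z = 0. Lengths are in m, angles in rad, forces in N, time in s.
With the tool pointing down it reaches from about 0.35 to 0.85 m from the base axis. Payload 8.1 kg.
Tool frame: the origin (TCP) lies midway between the tips of the shut fingers; the grasp point (between the pads) lies 19 mm behind it (robot.tcp_to_grasp is the distance from the TCP to the grasp point, in m); z points along the fingers, y is the line along which they close (so a half turn about z gives the same grasp; the last joint's range is limited). The gripper opens to 85 mm and grips with 20 to 120 N. Pads are 22 mm wide; open, the fingers measure 114 mm over their backs; the gripper's body (76 mm by 85 mm) begins 54 mm behind the grasp point. The pads swing forward as they close: fully open they stand 13 mm farther back than shut.
Start: joints at [1.082, 0.13, 1.488, -0, 1.523, -0.085], TCP at [0.236, 0.552, 0.21] pointing down, gripper open.
Joint ranges: [-2.96, 2.96], [-0.89, 2.26], [0.02, 2.5], [-1.34, 4.48], [0, 2.73], [-2.66, 2.66]. Speed limits (rad/s): [2.39, 2.39, 2.79, 3.14, 3.14, 3.14].

## Interface

Orientations are given as a unit quaternion [x, y, z, w].
In Python, from plant import robot, fingers, get_state, viewer gives the robot as it stands. Calls block until the motion is done:
- robot.reach(position, orientation): joint-space move of the TCP to a pose.
- robot.servo_line(position, velocity=0.15, ori=None, f_stop=None): straight line of the TCP; ori=None keeps the orientation; velocity is the mean speed in m/s. With f_stop (N) it stops when the force on the tool has changed by that much, and returns True; else False.
- robot.move_j(angles): joint-space move.
- fingers.release() and fingers.close_gripper(effort=None): open the fingers fully, or close them until they stop; effort is the grip in N (None keeps the last).
- robot.wait(seconds).
- robot.inverse_kinematics(position, orientation): joint angles nearest the present ones, or None.
- get_state(): the state.
- viewer.camera(name): name is "scene" or "top"; returns the picture (384x512x3 uint8, red, green, blue); there is no depth.
- viewer.get_calibration(name): a dict with "intrinsics" (3x3 intrinsics, pixels), "k1" (the pictures are not rectified: a ray, as slopes to the right and down, at radius r is drawn at 1 + k1 r^2 times it, then the intrinsics apply), "R" (3x3) and "t" (3): a world point X has camera coordinates R X + t. Camera axes: x right, y down, z forward; pixel columns grow to the right and rows downward; lengths in m; the calibration is good to about 2 mm. A picture is of the moment at which its call begins. get_calibration takes no time and is no camera call.
A pose or a line that the arm cannot do raises robot.MotionError and nothing moves.
- robot.job_done(): hands the job in; it is judged then, once.
The state is a dict: "time": time; "joint_positions": joint angles; "qvel": joint speeds; "joint_efforts": joint torques, N m; "tool_pos": TCP position; "orientation": TCP orientation; "contact_force": force on the tool from outside, world axes, zero at the start; "ft_torque": the same for the moment, N m; "gripper_width": finger opening in m; "grasp_force": force on a finger pad.
Only numpy, scipy, OpenCV 4.12 (cv2) and the standard library are available. Lean on these libraries where they do the work, as an engineer would, in place of code of your own. Each camera call takes 0.05 s, during which the arm holds its last target. There are 200 camera calls.

## Task

Put the two white bottles into the two empty cells of the covered, leaning rack, base first, one in each and fully home, pushing the flaps open with them and never pressing hard on the rack. The other two of its four cells hold short jars hidden under their flaps, so feel which are which: a flap over an empty cell swings down freely, one over a jar is stopped at once. Leave the bottles standing in the cells, and do not tip a bottle over or disturb the beaker, the timer or the weight.

Things in the scene. Friction and masses are not known exactly. Their poses are not given: they have to be found in the camera images.
- bottle_rack: Grey plastic rack of 4 cells in a row (248 x 84 mm) on a dark steel foot (115 x 274 mm) fixed to the table. Origin: centre under the foot; z up, x to its back, y along the row. Cell axis, floor to mouth: (-0.423, 0, 0.906) in its frame (25 degrees off vertical); u = (0.906, 0, 0.423) runs up the slope. Cells: 60 mm along u, 57 along y, 56 deep, pitch 61; two, at random, hold jars 49 mm wide, 46 tall.
- seat1 (a point): Where the centre of a bottle's base stands when it is fully home in cell 1 (leftmost seen from the robot): on the cell's floor, 3.5 mm below the cell's centre line along u; the mouth's plane is 56 mm from it along the cell's axis. Axes as the rack's.
- seat2 (a point): Where the centre of a bottle's base stands when it is fully home in cell 2 (second from left seen from the robot): on the cell's floor, 3.5 mm below the cell's centre line along u; the mouth's plane is 56 mm from it along the cell's axis. Axes as the rack's.
- seat3 (a point): Where the centre of a bottle's base stands when it is fully home in cell 3 (third from left seen from the robot): on the cell's floor, 3.5 mm below the cell's centre line along u; the mouth's plane is 56 mm from it along the cell's axis. Axes as the rack's.
- seat4 (a point): Where the centre of a bottle's base stands when it is fully home in cell 4 (rightmost seen from the robot): on the cell's floor, 3.5 mm below the cell's centre line along u; the mouth's plane is 56 mm from it along the cell's axis. Axes as the rack's.
- flap1_mid (a point): Cell 1: middle of the mouth, where the shut aluminium flap lies (55 along u x 54 x 2.5 mm, hinged at the mouth's upper edge, 29 mm up from here). A light spring (0.02 N m/rad) shuts it; about 1 N swings it into the cell, up to 83 degrees. Pushed here or up to 12 mm lower along u, it stops within 14 mm over a jar and gives 25 mm or more over an empty cell. It stays open beside a bottle.
- flap2_mid (a point): Cell 2: middle of the mouth, where the shut aluminium flap lies (55 along u x 54 x 2.5 mm, hinged at the mouth's upper edge, 29 mm up from here). A light spring (0.02 N m/rad) shuts it; about 1 N swings it into the cell, up to 83 degrees. Pushed here or up to 12 mm lower along u, it stops within 14 mm over a jar and gives 25 mm or more over an empty cell. It stays open beside a bottle.
- flap3_mid (a point): Cell 3: middle of the mouth, where the shut aluminium flap lies (55 along u x 54 x 2.5 mm, hinged at the mouth's upper edge, 29 mm up from here). A light spring (0.02 N m/rad) shuts it; about 1 N swings it into the cell, up to 83 degrees. Pushed here or up to 12 mm lower along u, it stops within 14 mm over a jar and gives 25 mm or more over an empty cell. It stays open beside a bottle.
- flap4_mid (a point): Cell 4: middle of the mouth, where the shut aluminium flap lies (55 along u x 54 x 2.5 mm, hinged at the mouth's upper edge, 29 mm up from here). A light spring (0.02 N m/rad) shuts it; about 1 N swings it into the cell, up to 83 degrees. Pushed here or up to 12 mm lower along u, it stops within 14 mm over a jar and gives 25 mm or more over an empty cell. It stays open beside a bottle.
- bottle_1: White plastic bottle with a blue screw cap, one of two alike: round, 51 mm in diameter and straight up to 80 mm, 108 mm tall over the 40 mm wide cap, about 0.22 kg; stands upright on the table at the start. Origin: centre of its base; z toward the cap. Seated in a cell it stands 52 mm out of the mouth, and bottles in adjacent cells are only 10 mm apart, so there grip it across the slope (along u), above the mouth.
- bottle_2: White plastic bottle with a blue screw cap, one of two alike: round, 51 mm in diameter and straight up to 80 mm, 108 mm tall over the 40 mm wide cap, about 0.22 kg; stands upright on the table at the start. Origin: centre of its base; z toward the cap. Seated in a cell it stands 52 mm out of the mouth, and bottles in adjacent cells are only 10 mm apart, so there grip it across the slope (along u), above the mouth.
- beaker: Bystander: small glass beaker, 48 mm wide, 56 mm tall, on the table. Origin: centre of its base.
- timer: Bystander: white digital timer lying on the table, 60 x 62 x 18 mm. Origin: centre of its underside.
- weight: Bystander: brass weight with a knob, 20 mm wide, 31 mm tall. Origin: centre of its base.
Not all that is in view belongs to the job. What is shaped like the bottle_2 but yellow is not meant.

How it is judged:
On the way:
1. one of the bottles stands fully home in a cell (((distance between bottle_1 and seat1 below 0.008 m or distance between bottle_1 and seat2 below 0.008 m or distance between bottle_1 and seat3 below 0.008 m or distance between bottle_1 and seat4 below 0.008 m) or (distance between bottle_2 and seat1 below 0.008 m or distance between bottle_2 and seat2 below 0.008 m or distance between bottle_2 and seat3 below 0.008 m or distance between bottle_2 and seat4 below 0.008 m))), for 0.2 s.
At the end, for the whole second after the job is handed in: Both bottles stand at rest in cells of the rack, base first, each base centre within 8 mm of one of the four seat points ((distance between bottle_1 and seat1 below 0.008 m or distance between bottle_1 and seat2 below 0.008 m or distance between bottle_1 and seat3 below 0.008 m or distance between bottle_1 and seat4 below 0.008 m) and (distance between bottle_2 and seat1 below 0.008 m or distance between bottle_2 and seat2 below 0.008 m or distance between bottle_2 and seat3 below 0.008 m or distance between bottle_2 and seat4 below 0.008 m) and linear speed of each of bottle_1, bottle_2 below 0.02 m/s); the robot touches nothing.
It fails at once if a bottle tipped over (more than 65 degrees) (angle between any of bottle_1, bottle_2's own z axis and vertical above 1.13 rad).
It fails at once if the fingers or a bottle pressed on the rack and its flaps with more than 80 N (contact force between any of the fingers, bottle_1, bottle_2 and bottle_rack above 80 N).
It fails at once if the beaker, the timer or the weight moved more than 30 mm or the beaker or weight tipped over (distance of any of beaker, timer, weight from where it was at the start of the episode above 0.03 m or angle between any of beaker, weight's own z axis and vertical above 0.8 rad).
It also fails if it takes over 69 s, if anything falls off the work surface, if the arm or the gripper's body presses on something with over 40 N, if the wrist force passes 120 N, or if a joint passes its speed limit or range.

## Working session

There is one attempt and no reset: what is moved stays moved. The work goes in short steps, each a Python script; the robot and the scene stay as the last script left them, time stands still between calls to the robot, and variables do not carry over. Pictures are saved under pics/ and viewed, at most 10 in all, crops included, and the job is handed in when it is done.

```bash
ls; mkdir -p pics; python3 - <<'E'
from plant import robot, fingers, get_state, viewer
import cv2, numpy as np
for n in ("scene","top"):
    im=viewer.camera(n); cv2.imwrite(f"pics/{n}0.png",cv2.resize(im[:,:,::-1],(800,600),interpolation=cv2.INTER_CUBIC)); np.save(f"pics/{n}0.npy",im)
    c=viewer.get_calibration(n); print(n,c)
print(get_state())
E
```

```text
pics
scene {'intrinsics': array([[448.87540808,   0.        , 259.10719192],
       [  0.        , 448.87540808, 195.3814247 ],
       [  0.        ,   0.        ,   1.        ]]), 'k1': -0.05105662795550605, 'R': array([[-0.71885838, -0.69491556, -0.01830257],
       [-0.33550674,  0.36988505, -0.86638344],
       [ 0.60883319, -0.61666637, -0.49904383]]), 't': array([0.35361824, 0.25219908, 0.63114011])}
top {'intrinsics': array([[457.52413216,   0.        , 250.25589318],
       [  0.        , 457.52413216, 181.44755041],
       [  0.        ,   0.        ,   1.        ]]), 'k1': -0.1855667372248535, 'R': array([[ 0.06371541, -0.99796632,  0.00188783],
       [-0.97733119, -0.06278044, -0.20219389],
       [ 0.20190121,  0.01103783, -0.97934369]]), 't': array([-0.06970043,  0.54190996,  1.22546257])}
{'time': 0.1, 'joint_positions': array([ 1.08159674e+00,  1.31056935e-01,  1.48919658e+00, -5.54993638e-06,
        1.52298742e+00, -8.53447381e-02]), 'qvel': array([ 1.41466431e-03, -6.76363364e-04, -1.27353255e-03, -1.37102321e-04,
        7.59657959e-05, -4.18604935e-04]), 'joint_efforts': array([ 1.38859552e-03, -5.70952034e+01, -5.01941264e+01, -1.59762812e-04,
        8.23139999e-03, -9.90066184e-06]), 'tool_pos': array([0.23547922, 0.55128069, 0.20935211]), 'orientation': array([ 2.00557766e-01,  9.79681532e-01, -7.91151193e-04, -2.30851102e-04]), 'contact_force': array([0.33939644, 0.04331215, 0.10460784]), 'ft_torque': array([-0.0215678 ,  0.01078689,  0.04331524]), 'grasp_force': 0.0, 'gripper_width': 0.08519638496209324}
```

View pics/scene0.png

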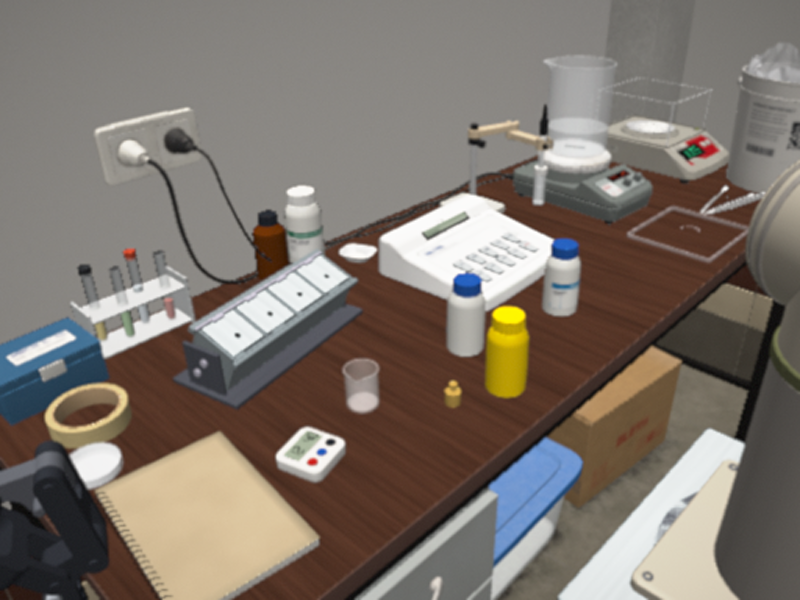

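View pics/top0.png

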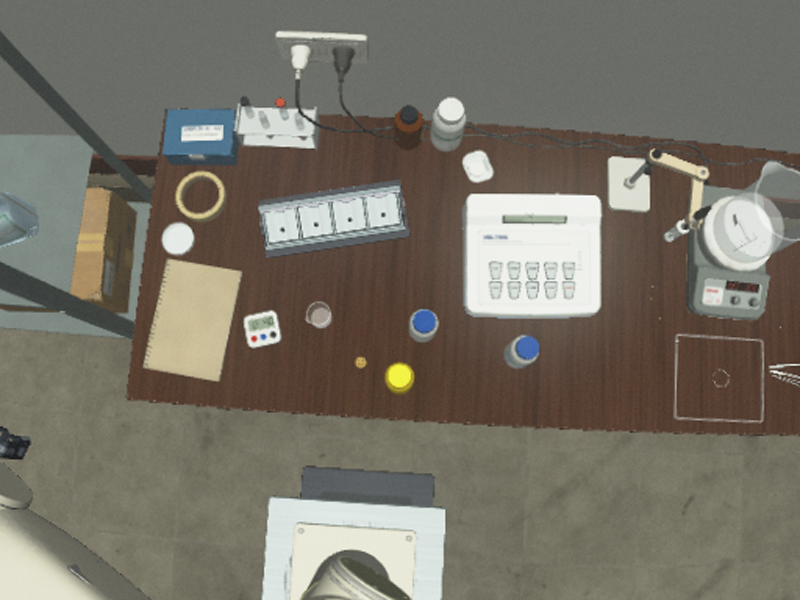

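The scene picture (800x600) shows two white bottles with blue caps at (465,315) and (562,278), the yellow look-alike at (508,352), and the rack at (270,320). It also shows the beaker (362,385), timer (310,453) and weight (453,394). In the top picture the caps are at (424,321) and (525,348), yellow is at (399,377), and the flaps run from (283,223) to (384,207).

The candidates are the two blue-capped white bottles, the yellow one (wrong colour) and the white-capped white bottle at the back, scene (303,220) (wrong cap). The blue-capped pair fits the description. I'll confirm with one enlarged crop.

```bash
cat > geo.py <<'E'
import numpy as np, cv2
from plant import viewer
def cal(n):
    c=viewer.get_calibration(n); return c["intrinsics"],c["k1"],np.array(c["R"]),np.array(c["t"])
def ray(n,p):
    K,k1,R,t=cal(n)
    q=cv2.undistortPoints(np.array([[p]],float),K,np.array([k1,0,0,0]))[0,0]
    return -R.T@t, R.T@np.array([q[0],q[1],1.])
def plane(n,p,z):
    o,d=ray(n,p); return o+d*(z-o[2])/d[2]
def tri(ps,pt):
    (o1,d1),(o2,d2)=ray("scene",ps),ray("top",pt)
    s=np.linalg.lstsq(np.c_[d1,-d2],o2-o1,rcond=None)[0]
    a,b=o1+s[0]*d1,o2+s[1]*d2
    return (a+b)/2,np.linalg.norm(a-b)
def proj(n,X):
    K,k1,R,t=cal(n)
    return cv2.projectPoints(np.array([X],float),cv2.Rodrigues(R)[0],t,K,np.array([k1,0,0,0]))[0][0,0]
E
python3 - <<'E'
from geo import *
s=np.load("pics/scene0.npy");t=np.load("pics/top0.npy")
def blobs(im,lo,hi,amin,amax,box):
    m=cv2.inRange(cv2.cvtColor(im,cv2.COLOR_RGB2HSV),lo,hi); x0,y0,x1,y1=box
    z=np.zeros_like(m);z[y0:y1,x0:x1]=m[y0:y1,x0:x1]
    _,lab,st,ce=cv2.connectedComponentsWithStats(z)
    return [(ce[i].round(1),st[i].tolist()) for i in range(1,len(st)) if amin<=st[i,4]<=amax]
for nm,im,box in(("scene",s,(270,140,390,230)),("top",t,(250,180,360,240))):
    print(nm,"blue",blobs(im,(100,120,60),(125,255,255),40,900,box))
    g=cv2.cvtColor(im,cv2.COLOR_RGB2GRAY)
for nm,im,box in(("scene",s,(115,155,235,260)),("top",t,(160,110,268,168))):
    print(nm,"dark",blobs(im,(0,0,0),(180,255,90),3,40,box))
    print(nm,"bright",blobs(im,(0,0,185),(180,60,255),100,2000,box))
a=cv2.resize(t[110:170,160:268,::-1],None,fx=4.7,fy=4.7,interpolation=cv2.INTER_CUBIC)
b=cv2.resize(s[155:260,110:235,::-1],None,fx=3.2,fy=3.2,interpolation=cv2.INTER_CUBIC)[:310]
c=cv2.resize(s[150:260,280:380,::-1],None,fx=2.8,fy=2.8,interpolation=cv2.INTER_CUBIC)[:310]
W=np.zeros((600,800,3),np.uint8);W[:a.shape[0],:a.shape[1]]=a;W[285:285+b.shape[0],:b.shape[1]]=b;W[285:285+c.shape[0],420:420+c.shape[1]]=c
cv2.imwrite("pics/crop1.png",W)
E
```

```text
scene blue [(array([361.3, 158.8]), [354, 153, 16, 13, 183]), (array([298.7, 181.9]), [291, 175, 17, 15, 208])]
top blue [(array([271. , 205.3]), [265, 199, 13, 14, 151]), (array([337.5, 222.2]), [331, 216, 14, 14, 154])]
scene dark []
scene bright [(array([226.6, 160.4]), [217, 156, 18, 10, 139])]
top dark [(array([256. , 130.5]), [256, 129, 1, 4, 4]), (array([223.3, 140.3]), [223, 140, 2, 2, 3]), (array([201.7, 143.3]), [201, 143, 2, 2, 3]), (array([245., 149.]), [244, 149, 3, 1, 3]), (array([238., 150.]), [237, 150, 3, 1, 3]), (array([218., 153.]), [217, 153, 3, 1, 3])]
top bright [(array([212.1, 138.2]), [167, 122, 89, 33, 1562])]
```

View pics/crop1.png

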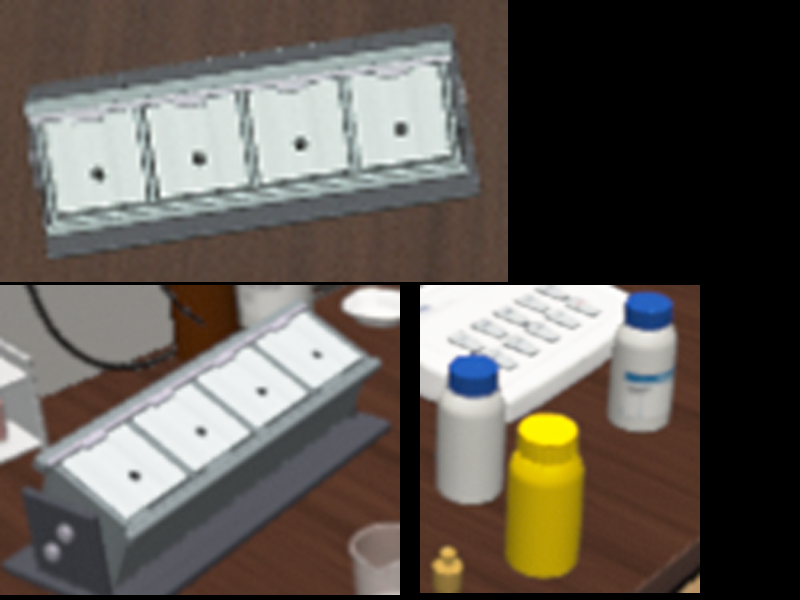

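The crop confirms the two blue-capped white bottles; the yellow one is the decoy. The four flaps have dark dots, at crop (97,174) to (400,129) in the top view and (134,475) to (317,354) in the scene view. I'll triangulate the dots, rectify both views onto the flap plane, and move to a hover pose.

```bash
cat > meas.py <<'E'
from geo import *
s=np.load("pics/scene0.npy");t=np.load("pics/top0.npy")
def dot(im,p,r=4):
    g=cv2.cvtColor(im,cv2.COLOR_RGB2GRAY).astype(float); x,y=int(round(p[0])),int(round(p[1]))
    w=g[y-r:y+r+1,x-r:x+r+1]; w=np.clip(np.median(w)-15-w,0,None); Y,X=np.mgrid[y-r:y+r+1,x-r:x+r+1]
    return np.array([(w*X).sum(),(w*Y).sum()])/w.sum()
T=[(180.6,147.0),(202.3,143.8),(224.0,140.6),(245.1,137.4)]
S=[(151.9,214.4),(172.5,200.6),(191.9,188.1),(209.1,176.6)]
P=[];
for a,b in zip(S,T):
    X,e=tri(dot(s,a),dot(t,b)); P.append(X); print("dot",X.round(4),"gap",round(e,4))
P=np.array(P); D=P.mean(0)
k=np.array([1.5,.5,-.5,-1.5])
v=(k[:,None]*(P-D)).sum(0)/(k**2).sum(); print("pitch",np.linalg.norm(v),v)
ry=np.array([v[0],v[1],0]);ry/=np.linalg.norm(ry); rz=np.array([0,0,1.]); rx=np.cross(ry,rz)
c,sn=np.cos(np.radians(25)),np.sin(np.radians(25))
U=c*rx+sn*rz; A=-sn*rx+c*rz
E
python3 - <<'E'
from meas import *
print("rx",rx,"ry",ry)
for a,b in [((298.7,181.9),(271.,205.3)),((361.3,158.8),(337.5,222.2))]:
    X,e=tri(a,b); print("cap",X.round(4),round(e,4)); Z=plane("top",b,.104)
    o,d=ray("scene",a); n=np.array([-d[1],d[0]])/np.hypot(d[0],d[1]); print("  topplane",Z.round(4),"bearing off",round(n@(Z-o)[:2],4))
print("foot", [tri((110+388/3.2,155+(425-285)/3.2),(160+478/4.7,110+190/4.7))])
# rectified: 3 px/mm, y +-130 , u +-45
yy=np.arange(130,-130,-1/3.); uu=np.arange(45,-50,-1/3.)
out=[]
for n,im in(("top",t),("scene",s)):
    G=D+yy[None,:,None]*.001*ry+uu[:,None,None]*.001*U
    K,k1,R,tt=cal(n); q=cv2.projectPoints(G.reshape(-1,3),cv2.Rodrigues(R)[0],tt,K,np.array([k1,0,0,0]))[0].reshape(G.shape[0],G.shape[1],2).astype(np.float32)
    r=cv2.remap(im,q,None,cv2.INTER_CUBIC)
    out.append(r)
    for kk in k:   # u profile per flap, avg over +-18mm away from the dot
        j=(abs(yy-kk*61)<18)&(abs(yy-kk*61)>6); pr=cv2.cvtColor(r,cv2.COLOR_RGB2GRAY)[:,j].mean(1)
        print(n,kk,[int(pr[np.argmin(abs(uu-x))]) for x in range(44,-48,-2)])
    row=(abs(uu)<15)&(abs(uu)>5); pr=cv2.cvtColor(r,cv2.COLOR_RGB2GRAY)[row].mean(0)
    print(n,"gaps y",[ (x0,round(float(yy[m][np.argmin(pr[m])]),1)) for x0 in (61,0,-61) for m in [abs(yy-x0)<8]])
V=np.vstack(out)[:,:,::-1].copy()
for x in range(-40,45,10):
    for b in(0,out[0].shape[0]): cv2.line(V,(0,int((45-x)*3)+b),(12 if x else 30,int((45-x)*3)+b),(0,0,255),1)
cv2.imwrite("pics/rect.png",V); print(V.shape)
from plant import robot
from scipy.spatial.transform import Rotation as Ro
q=Ro.from_matrix(np.c_[np.cross(U,-A),U,-A]).as_quat()
robot.reach(D+.16*A,q); from plant import get_state; g=get_state(); print(g["time"],g["tool_pos"],g["joint_positions"].round(2))
E
```

```text
dot [0.6258 0.1649 0.0776] gap 0.0056
dot [0.639  0.1052 0.0775] gap 0.0058
dot [0.6519 0.0454 0.0773] gap 0.0056
dot [ 0.6647 -0.0138  0.0778] gap 0.0057
pitch 0.061004701571783955 [-1.29684962e-02  5.96102958e-02 -6.59954430e-05]
rx [ 0.97714322  0.21258204 -0.        ] ry [-0.21258204  0.97714322  0.        ]
cap [ 0.4725 -0.0965  0.0996] 0.0054
  topplane [ 0.474  -0.0948  0.104 ] bearing off 0.005
cap [ 0.4375 -0.2768  0.0999] 0.0057
  topplane [ 0.4395 -0.2746  0.104 ] bearing off 0.0056
foot [(array([ 0.64947187, -0.06401836,  0.0035924 ]), np.float64(0.005629787198796363))]
top 1.5 [172, 190, 188, 190, 206, 213, 219, 221, 221, 221, 221, 221, 221, 221, 221, 221, 221, 221, 221, 220, 219, 219, 220, 222, 221, 221, 221, 221, 221, 227, 204, 142, 110, 146, 170, 165, 168, 131, 94, 91, 94, 94, 96, 91, 73, 68]
top 0.5 [168, 192, 187, 181, 202, 214, 221, 221, 221, 221, 221, 222, 222, 221, 221, 221, 221, 221, 221, 222, 222, 221, 221, 221, 221, 221, 221, 222, 221, 230, 208, 133, 111, 150, 165, 169, 168, 126, 93, 91, 94, 93, 95, 92, 72, 68]
top -0.5 [169, 190, 188, 180, 201, 215, 222, 221,
[... 853 characters left out ...]
7, 237, 238, 239, 238, 208, 148, 137, 153, 157, 159, 144, 104, 72, 65, 66, 67, 67]
scene -0.5 [138, 164, 175, 189, 189, 173, 184, 216, 234, 238, 238, 238, 238, 237, 237, 238, 237, 237, 237, 238, 238, 238, 235, 233, 236, 238, 238, 238, 238, 238, 238, 239, 237, 203, 134, 118, 143, 154, 157, 142, 104, 72, 65, 66, 67, 67]
scene -1.5 [169, 167, 173, 188, 188, 178, 194, 222, 236, 238, 238, 238, 238, 238, 237, 238, 237, 237, 238, 238, 237, 236, 236, 235, 236, 238, 238, 238, 238, 238, 238, 239, 236, 206, 153, 140, 152, 156, 156, 141, 104, 72, 62, 62, 64, 64]
scene gaps y [(61, 60.3), (0, -0.7), (-61, -61.7)]
(570, 780, 3)
2.225 [0.57931709 0.06182849 0.22264787] [-0.06 -0.36  1.99  0.13  1.1  -0.31]
```

View pics/rect.png

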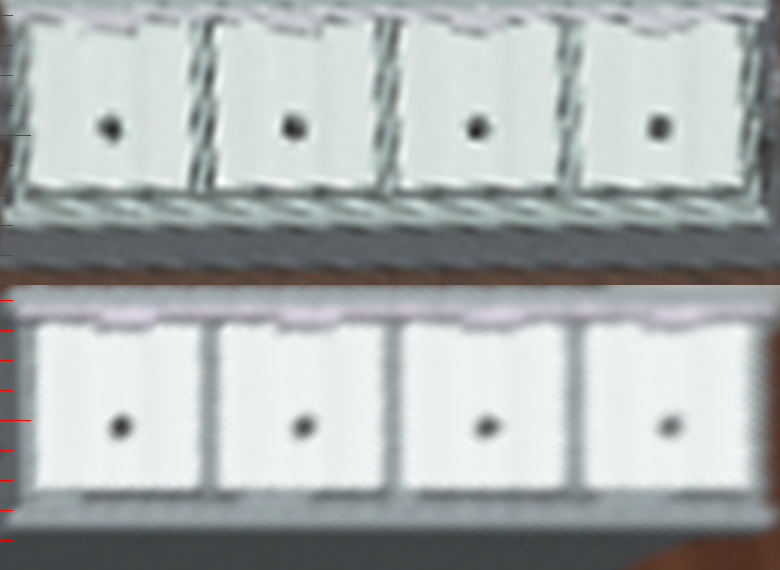

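Both views agree on scale: the pitch is 61.0 mm and the flap's free edge lies 20 mm below its dot, so the dot sits 6 mm below mid. They disagree by a constant 5.6 mm, though (rectified dots at (111,128) top and (122,428) scene). I'll settle that offset by imaging the shut fingertips at a known TCP.

```bash
python3 - <<'E'
from meas import *
from plant import robot,fingers,get_state
fingers.close_gripper(20)
robot.servo_line(D+.05*A,velocity=.2)
X=get_state()["tool_pos"]; print(X,get_state()["time"], get_state()["contact_force"])
tiles=[]
for n in("scene","top"):
    im=viewer.camera(n); np.save(f"pics/{n}1.npy",im); p=proj(n,X); print(n,p)
    x,y=int(p[0])-20,int(p[1])-25
    c=cv2.resize(im[y:y+45,x:x+40,::-1],None,fx=10,fy=10,interpolation=cv2.INTER_CUBIC)
    cv2.drawMarker(c,(int((p[0]-x+.5)*10),int((p[1]-y+.5)*10)),(0,0,255),0,20,1); tiles.append(c); print(x,y)
cv2.imwrite("pics/tip.png",np.hstack(tiles))
E
```

```text
dot [0.6258 0.1649 0.0776] gap 0.0056
dot [0.639  0.1052 0.0775] gap 0.0058
dot [0.6519 0.0454 0.0773] gap 0.0056
dot [ 0.6647 -0.0138  0.0778] gap 0.0057
pitch 0.061004701571783955 [-1.29684962e-02  5.96102958e-02 -6.59954430e-05]
[0.62497972 0.0708856  0.12355803] 3.6917 [ 0.13567722 -0.1394948   0.43489064]
scene [186.31682299 176.43142428]
166 151
top [213.04786123 145.00032404]
193 120
```

View pics/tip.png

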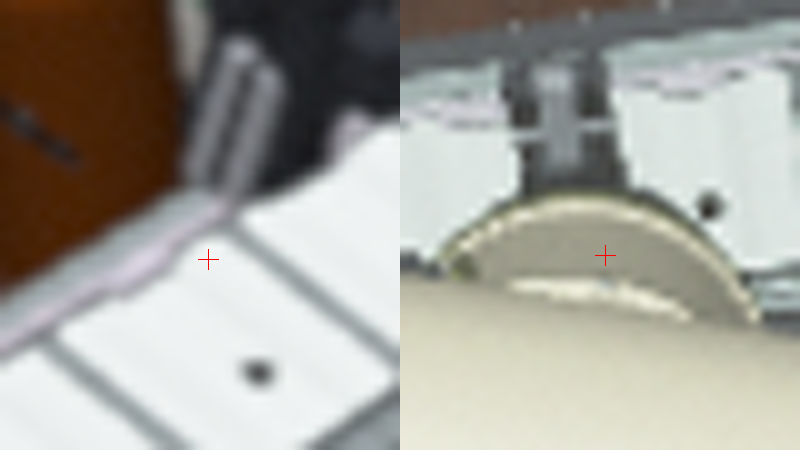

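In the tip crop, scene shows the fingers ending near (215,195) rather than at the predicted (208,259), and the top view is blocked by the wrist. I need a wider look.

```bash
python3 - <<'E'
import numpy as np,cv2
from plant import get_state
g=get_state(); print(g["gripper_width"],g["tool_pos"],g["orientation"],g["joint_positions"].round(3),g["qvel"].round(3))
s=np.load("pics/scene1.npy");t=np.load("pics/top1.npy")
a=cv2.resize(s[80:230,100:300,::-1],None,fx=4,fy=4,interpolation=cv2.INTER_CUBIC)
b=cv2.resize(t[90:290,150:250,::-1],None,fx=2,fy=3,interpolation=cv2.INTER_CUBIC)
W=np.zeros((600,800,3),np.uint8);b=cv2.resize(t[90:290,150:283,::-1],(399,600),interpolation=cv2.INTER_CUBIC);a=cv2.resize(s[60:260,120:253,::-1],(399,600),interpolation=cv2.INTER_CUBIC)
W[:,:399]=a;W[:,400:799]=b;cv2.imwrite("pics/wide.png",W)
E
```

```text
7.584180201979883e-05 [0.62573723 0.0708106  0.12508822] [0.61236572 0.75997262 0.16938436 0.13696268] [-0.032 -0.141  1.987  0.135  0.873 -0.311] [-0.001 -0.007 -0.     0.    -0.003  0.001]
```

View pics/wide.png

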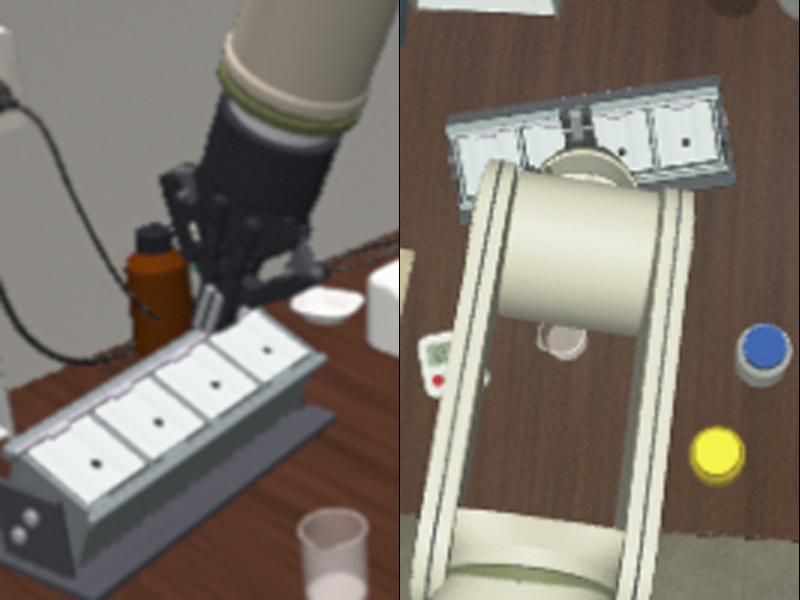

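The wide view shows the shut fingers near scene-crop (220,327) with the tips merging into the rack's upper edge, so the camera can't settle it; touch will. I'll probe the flaps, then feel the walls inside an empty cell.

```bash
python3 - <<'E'
from meas import *
from plant import robot,fingers,get_state
emp=[]
def st():
    g=get_state(); d=g["tool_pos"]-D; return np.round(1000*np.array([d@ry,d@U,d@A]),1), g["contact_force"].round(1)
for i in (1,0,2,3):
    B=D+k[i]*.061*ry
    robot.servo_line(B+.03*A,velocity=.2)
    hit=robot.servo_line(B-.025*A,velocity=.05,f_stop=5)
    print("flap",i+1,"hit",hit,*st(),"t",round(get_state()["time"],1))
    if not hit or st()[0][2]<-17: emp.append(i)
    if not hit and len(emp)==1:   # feel the walls in the first empty cell
        for v,nm in((ry,"+y"),(-ry,"-y"),(-U,"-u")):
            C=B-.022*A; robot.servo_line(C,velocity=.1)
            h=robot.servo_line(C+.03*v,velocity=.04,f_stop=5); print("  wall",nm,h,*st())
        robot.servo_line(C,velocity=.1)
    robot.servo_line(B+.03*A,velocity=.2)
    if len(emp)==2: break
print([e+1 for e in emp],get_state()["time"])
E
```

```text
dot [0.6258 0.1649 0.0776] gap 0.0056
dot [0.639  0.1052 0.0775] gap 0.0058
dot [0.6519 0.0454 0.0773] gap 0.0056
dot [ 0.6647 -0.0138  0.0778] gap 0.0057
pitch 0.061004701571783955 [-1.29684962e-02  5.96102958e-02 -6.59954430e-05]
flap 2 hit False [ 30.5   0.4 -24.7] [-0.4 -0.5  0.7] t 5.4
  wall +y True [ 53.3   0.1 -21.8] [-2.1  2.   6.4]
  wall -y True [  6.7   0.2 -21.8] [-2.1 -3.5  5.1]
  wall -u True [ 30.3 -21.9 -21.8] [-2.3 -0.9  5.3]
flap 1 hit False [ 91.5   0.3 -24.7] [0.5 0.6 0.1] t 10.6
[2, 1] 10.9833
```

Flaps 2 and 1 gave way, but the wall readings look odd (reaction along the cell axis). I'll probe deeper, try flap 3 for contrast, and take a picture while inside a cell.

```bash
python3 - <<'E' | grep -v dot
from meas import *
from plant import robot,fingers,get_state
def st():
    g=get_state(); d=g["tool_pos"]-D; return np.round(1000*np.array([d@ry,d@U,d@A]),1), g["contact_force"].round(1)
tiles=[]
for i in (0,1,2):
    B=D+k[i]*.061*ry
    robot.servo_line(B+.03*A,velocity=.25)
    hit=robot.servo_line(B-.040*A,velocity=.06,f_stop=5)
    print("flap",i+1,"hit",hit,*st(),"t",round(get_state()["time"],1))
    im=viewer.camera("scene"); tiles.append(cv2.resize(im[130:230,115:225,::-1],(400,364),interpolation=cv2.INTER_CUBIC)[:300])
    robot.servo_line(B+.03*A,velocity=.25)
im=viewer.camera("top");tiles.append(cv2.resize(im[100:180,155:265,::-1],(400,300),interpolation=cv2.INTER_CUBIC))
cv2.imwrite("pics/probe.png",np.vstack([np.hstack(tiles[:2]),np.hstack(tiles[2:])]))
E
```

```text
pitch 0.061004701571783955 [-1.29684962e-02  5.96102958e-02 -6.59954430e-05]
flap 1 hit False [ 91.5   0.1 -39.8] [ 0.3 -0.6  0.6] t 12.6
flap 2 hit True [ 30.6  -0.4 -26.1] [-8.9 -2.1 12.1] t 14.3
flap 3 hit False [-30.6   0.2 -39.7] [0.1 1.1 0.2] t 16.4
```

View pics/probe.png

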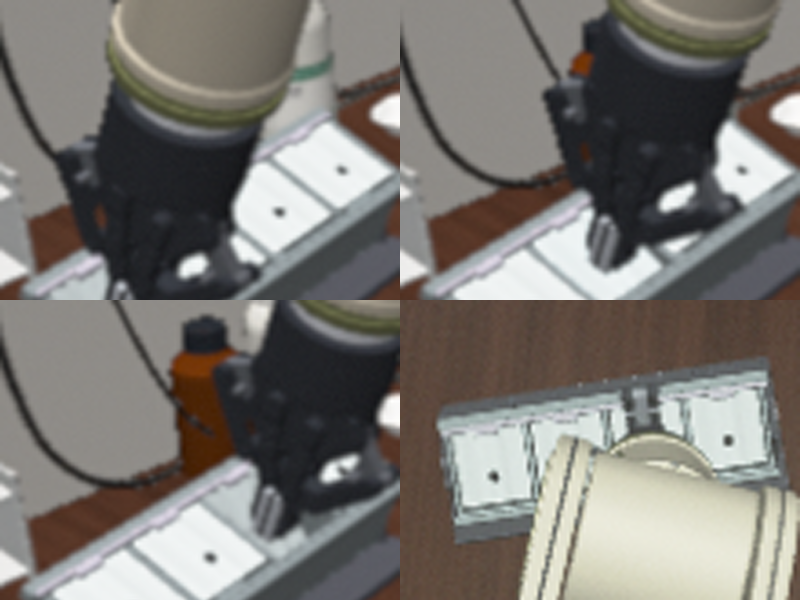

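The picture shows fingertips sunk into cells 1 and 3 (tiles 1 and 3), but resting on flap 2 in tile 2 near (605,260). So flap 2 covers a jar, and cells 1 and 3 are empty. That flap only stopped at a TCP depth of 26 mm, so the tips appear to end about 15 mm short of the reported TCP. I'll check that on the table, then grasp bottle 1.

```bash
python3 - <<'E' | grep -v dot
from meas import *
from plant import robot,fingers,get_state
from scipy.spatial.transform import Rotation as Ro
z=np.array([0,0,-1.]); q=Ro.from_matrix(np.c_[np.cross(rx,z),rx,z]).as_quat()
robot.servo_line(get_state()["tool_pos"]+.08*A,velocity=.3)
robot.reach([.545,-.03,.05],q)
h=robot.servo_line([.545,-.03,-.03],velocity=.05,f_stop=5); print("table",h,get_state()["tool_pos"],get_state()["contact_force"])
print("phone edge",plane("top",(336,203.5),.03))
robot.servo_line([.545,-.03,.17],velocity=.35)
fingers.release(); print(get_state()["time"], get_state()["joint_positions"].round(2))
E
```

```text
pitch 0.061004701571783955 [-1.29684962e-02  5.96102958e-02 -6.59954430e-05]
table True [ 0.54467018 -0.02995727 -0.02095479] [-2.95250069  0.65342086  9.03531171]
phone edge [ 0.50213391 -0.28251823  0.03      ]
20.775 [-0.15  0.01  1.69  0.    1.45 -0.36]
```

The table contact read z = -0.021, so the true shut tips lie 20 mm behind the reported TCP. That agrees with the camera tip offset and with the flap 2 stop (true depth about 6 mm). I'll allow for this and put bottle 1 into cell 1.

```bash
cat > act.py <<'E'
from meas import *
from plant import robot,fingers,get_state
from scipy.spatial.transform import Rotation as Ro
z=np.array([0,0,-1.]); qd=Ro.from_matrix(np.c_[np.cross(rx,z),rx,z]).as_quat()
qt=Ro.from_matrix(np.c_[np.cross(U,-A),U,-A]).as_quat()
ZT=.038; M=D+.006*U
def tgt(cell,u,a,y=0): return M+(k[cell-1]*.061+y)*ry+u*U+(a+ZT)*A
def st(cell):
    g=get_state(); d=g["tool_pos"]-M-k[cell-1]*.061*ry; F=g["contact_force"]
    return "y %.1f u %.1f a %.1f | Fy %.1f Fu %.1f Fa %.1f | w %.4f t %.1f"%(1e3*d@ry,1e3*d@U,1e3*(d@A-ZT),F@ry,F@U,F@A,g["gripper_width"],g["time"])
def pick(xy,cell):
    robot.reach([*xy,.17],qd); robot.servo_line([*xy,ZT],velocity=.15)
    fingers.close_gripper(40); print("grip",st(cell),get_state()["grasp_force"])
    robot.servo_line([*xy,.20],velocity=.25)
    robot.reach(tgt(cell,-.001,.06),qt)
E
python3 - <<'E' | grep -v dot
from act import *
pick((.472,-.0965),1); print("hover",st(1))
h=robot.servo_line(tgt(1,-.001,-.018),velocity=.06,f_stop=8); print(h,st(1))
cv2.imwrite("pics/ins1.png",cv2.resize(viewer.camera("scene")[100:250,100:300,::-1],(800,600),interpolation=cv2.INTER_CUBIC))
E
```

```text
pitch 0.061004701571783955 [-1.29684962e-02  5.96102958e-02 -6.59954430e-05]
grip y -223.1 u -208.3 a 13.9 | Fy 0.6 Fu 1.1 Fa 5.0 | w 0.0487 t 22.7 41.15543205232825
hover y -0.7 u -1.8 a 59.5 | Fy 0.3 Fu -0.9 Fa -1.3 | w 0.0484 t 24.6
False y 0.0 u -1.4 a -18.0 | Fy -0.8 Fu -2.6 Fa -2.2 | w 0.0483 t 26.0
```

View pics/ins1.png

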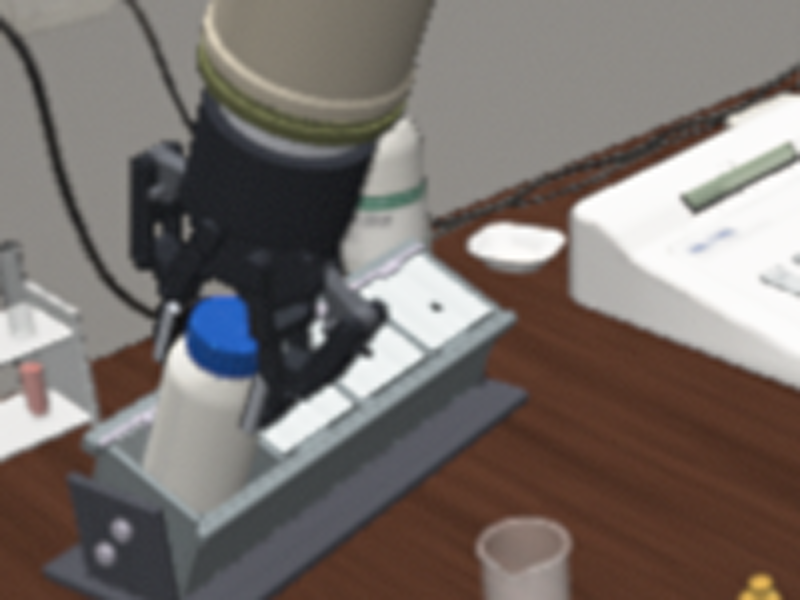

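The picture shows the bottle entering cell 1 cleanly (base near (205,490), flap open). Next I'll feel for the lower wall, then go home.

```bash
cat >> act.py <<'E'
def home(cell):
    h=robot.servo_line(tgt(cell,-.009,-.018),velocity=.02,f_stop=4); print("wall",h,st(cell))
    d=get_state()["tool_pos"]-M; u=min(d@U+.0015,-.001) if h else -.0035
    robot.servo_line(tgt(cell,u,-.018),velocity=.05); print("u",u,st(cell))
    h=robot.servo_line(tgt(cell,u,-.064),velocity=.05,f_stop=9); print("floor",h,st(cell))
E
python3 - <<'E' | grep -v dot
from act import *
home(1)
E
```

```text
pitch 0.061004701571783955 [-1.29684962e-02  5.96102958e-02 -6.59954430e-05]
wall True y -0.0 u -6.5 a -17.5 | Fy -0.7 Fu 3.8 Fa 2.5 | w 0.0487 t 26.5
u -0.005039492515120748 y 0.0 u -5.6 a -18.3 | Fy -0.4 Fu -1.6 Fa -0.3 | w 0.0482 t 26.7
floor True y 0.0 u -6.2 a -56.3 | Fy -1.0 Fu 1.0 Fa 3.8 | w 0.0487 t 27.4
```

```bash
python3 - <<'E' | grep -v dot
from act import *
fingers.release(); robot.servo_line(tgt(1,-.0062,.08),velocity=.25); print(st(1))
pick((.437,-.2765),3); print("hover",st(3))
h=robot.servo_line(tgt(3,-.003,-.018),velocity=.06,f_stop=8); print(h,st(3))
im=viewer.camera("scene"); np.save("pics/scene2.npy",im)
if not h: home(3)
E
```

```text
pitch 0.061004701571783955 [-1.29684962e-02  5.96102958e-02 -6.59954430e-05]
y 0.0 u -6.8 a 79.2 | Fy -0.5 Fu -0.5 Fa -1.6 | w 0.0852 t 28.6
grip y -269.9 u -274.2 a 44.8 | Fy 0.4 Fu 1.2 Fa 5.5 | w 0.0492 t 31.7 41.29544893599814
hover y -1.0 u -1.2 a 60.0 | Fy 0.2 Fu -1.0 Fa -1.3 | w 0.0491 t 33.8
False y 0.1 u -3.3 a -18.0 | Fy -0.4 Fu -2.9 Fa -1.4 | w 0.0488 t 35.3
wall True y -0.1 u -4.5 a -17.6 | Fy 0.0 Fu 3.4 Fa 1.8 | w 0.0489 t 35.5
u -0.002975159363806801 y 0.1 u -3.5 a -18.3 | Fy -0.1 Fu -2.4 Fa -0.0 | w 0.0490 t 35.8
floor True y 0.1 u -4.1 a -56.2 | Fy -0.3 Fu 0.2 Fa 1.8 | w 0.0490 t 36.5
```

Both bottles reach the floor at a ≈ -56. I'll release, retreat, and check both caps in the two views.

```bash
python3 - <<'E' | grep -v dot
from act import *
fingers.release(); robot.servo_line(tgt(3,-.004,.09),velocity=.25)
robot.reach([.40,.05,.30],qd); robot.wait(.3)
g=get_state(); print(g["time"],g["contact_force"])
c={}; t_=[]
for n,box in(("scene",(100,100,250,240)),("top",(150,90,290,190))):
    im=viewer.camera(n); m=cv2.inRange(cv2.cvtColor(im,cv2.COLOR_RGB2HSV),(100,120,60),(125,255,255)); x0,y0,x1,y1=box
    _,_,s_,ce=cv2.connectedComponentsWithStats(m[y0:y1,x0:x1]); c[n]=sorted([tuple(ce[i]+[x0,y0]) for i in range(1,len(s_)) if s_[i,4]>60]); print(n,c[n])
    t_.append(cv2.resize(im[y0:y1,x0:x1,::-1],(400,380),interpolation=cv2.INTER_CUBIC))
cv2.imwrite("pics/end.png",np.hstack(t_))
if len(c["scene"])==len(c["top"])==2:
    for a,b,cell in zip(c["scene"],c["top"],(1,3)):
        X,e=tri(a,b); d=X-M-k[cell-1]*.061*ry; print(cell,"y,u,a",(1e3*np.array([d@ry,d@U,d@A])).round(1),round(e,4))
E
```

```text
pitch 0.061004701571783955 [-1.29684962e-02  5.96102958e-02 -6.59954430e-05]
38.875 [ 0.01411831  0.20601534 -0.12890397]
scene [(np.float64(155.1834862385321), np.float64(198.68501529051986)), (np.float64(195.00400000000002), np.float64(173.512))]
top [(np.float64(179.1328125), np.float64(147.7109375)), (np.float64(222.92567567567568), np.float64(141.8918918918919))]
1 y,u,a [-0.9 -3.2 41.6] 0.0066
3 y,u,a [ 1.6 -4.3 42.4] 0.0048
```

View pics/end.png

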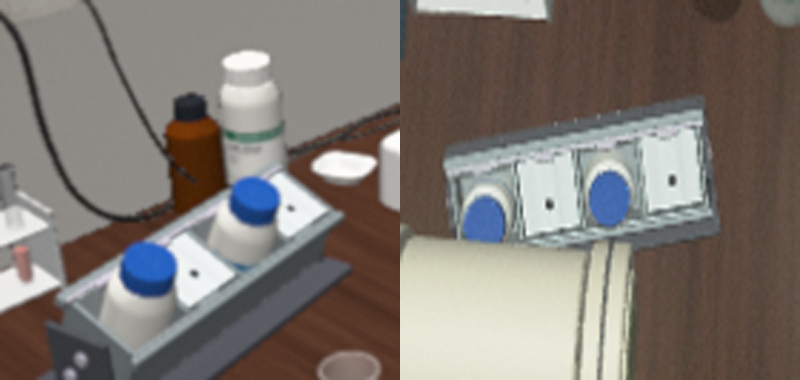

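Both caps are at (148,268) and (254,200) in the picture, in cells 1 and 3. They measure a ≈ 42 mm (expected 42–44) and u ≈ -3.5 mm, so both bottles are fully home and the arm is clear.

```bash
python3 -c "
from plant import robot
print(robot.job_done())"
```

```text
the job is handed in; nothing more can be done
None
```

Both white bottles stand fully home in the two empty cells, 1 and 3; the robot is clear of everything, and I handed the job in at about 39 s of robot time (the hand-in gave no verdict).

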